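# Third hand: hold a drawer front on while it is screwed

## Task

Pick up the loose wooden drawer front (its dark pull is the handy place to grip), stand it upright on the plywood jig in front of the white frontless drawer, flat side towards the drawer and centred so that it covers both side walls, and then push it squarely against the drawer until the drawer's black pointers stand in the green bands (about 10 N). Never push as far as the red bands, leave the mug, jar and pen pot alone, and finish while still holding the front there with that steady push, as a colleague is about to screw it on from inside the drawer.

Things in the scene. Friction and masses are not known exactly. Their poses are not given: they have to be found in the camera images.
- front: Loose wooden drawer front, about 0.2 kg, upright on the desk. Panel 14 (x) by 160 (y) by 90 mm (z). Dark fin pull on its -x side: x = -7 to -57 mm, 16 mm thick (y, centred), from the bottom edge to 80 mm high. Origin: centre of the panel's bottom edge, mid-thickness. x points from the fin through the panel, out of the flat side (x = +7 mm) that goes against the drawer; z up.
- pull (a point): Point inside the fin pull, good to grip from above: 36 mm behind the front's origin (x = -36 mm, y = 0), 58 mm above its bottom edge.
- jig: Plywood board fixed to the desk, 240 mm wide (y), top 18 mm above the desk, from x = -100 to 200 mm; free in front of the drawer (x below 0). Origin: on the desk, below the middle of the drawer's front edges at rest. x is the push direction, from the free area to the drawer and the buffer block (68 mm high); z up. Two rails, 10 mm high, at x = 50 to 160, y = +-77 mm.
- drawer: White drawer without a front, 120 (x) by 140 mm (y), walls 8 mm thick, 71 mm high above the board. Slides only along the jig's x, 0 (rest) to 30 mm, against springs of 0.8 N/mm (8 N at 10 mm) plus 0.3 N friction; springs back. Origin: middle of its open front edges, at the board's top (jig x = 0, y = 0, z = 18 mm at rest). Axes as the jig's.
- pointer (a point): Tip of the drawer's black pointer on the +y side (a like one on -y), 52 mm behind the drawer's open front, 103 mm to the side, 14 mm above the board; moves with the drawer. Below it on the board a flat scale: grey for 0 to 8 mm of drawer travel, green 8 to 16 mm, grey 16 to 22 mm, red from 22 mm.
- mug: Dark brown mug, 80 mm wide, 95 mm high, with a handle. Origin at the underside's centre. Leave alone.
- jar: Clear jar with white cap, 66 mm wide, 100 mm high. Origin at the underside's centre. Leave alone.
- penpot: Green pen pot with pens, 76 mm wide, about 150 mm high. Origin at the underside's centre. Leave alone.
Not all that is in view belongs to the job. What is meant by the front is not purple, and is the smaller of those in its own colour.

How it is judged:
On the way:
1. the front stands upright on the jig board before the drawer (or just clear of the board), and the drawer is not yet pushed in (x of front in the frame of jig between -0.1 and 0 m and y of front in the frame of jig between -0.025 and 0.025 m and z of front in the frame of jig between 0.012 and 0.026 m and x of drawer in the frame of jig below 0.005 m and angle between front's own z axis and vertical below 0.15 rad), for 0.1 s.
At the end, for the whole second after the job is handed in: Drawer pushed in 7.5 to 16.5 mm by the front, 5 to 16 N between them; front, pull outwards, on the jig board (within 6 mm), centred within 9 mm, upright within 0.08 rad, square within 0.10 rad, at rest, arm not touching the drawer; mug, jar and pen pot within 30 mm of their starts (x of drawer in the frame of jig between 0.0075 and 0.0165 m and contact force between front and drawer between 5 and 16 N and y of front in the frame of jig between -0.009 and 0.009 m and z of front in the frame of jig between 0.013 and 0.024 m and angle between the z axis of front and the z axis of jig, either way round below 0.08 rad and angle between the x axis of front and the x axis of jig, either way round below 0.1 rad and x of pull in the frame of jig below -0.01 m and linear speed of each of front, drawer below 0.01 m/s and contact force between the arm and drawer below 0.5 N and contact force between any of the fingers, the arm and front above 2 N and distance of each of mug, jar, penpot from where it was at the start of the episode below 0.03 m); the arm keeps its last pose, push and grip.
It fails at once if the drawer is pushed into the red (22 mm or more) (x of drawer in the frame of jig above 0.022 m).
It fails at once if the mug, jar or pen pot is moved by 30 mm or more or tipped (distance of any of mug, jar, penpot from where it was at the start of the episode above 0.03 m or angle between any of mug, jar, penpot's own z axis and vertical above 0.4 rad).
It also fails if it takes over 48 s, if anything falls off the work surface, if the arm or the gripper's body presses on something with over 40 N, if the wrist force passes 120 N, or if a joint passes its speed limit or range.

## Robot

A 6-joint arm with a two-finger parallel gripper is mounted at the origin on the work surface. World frame = base frame: x ahead of the robot, y to its left, z up, the work surface at z = 0. Lengths are in m, angles in rad, forces in N, time in s.
With the tool pointing down it reaches from about 0.275 to 1 m from the base axis. Payload 8.4 kg.
Tool frame: the origin (TCP) lies on the centre line of the jaws, within the pads' length; the fingertips stand 17 mm ahead of it and the grasp point (between the pads) lies 2 mm behind it (bot.tcp_to_tips is the z of the fingertips in the tool frame, in m); z points along the fingers, y is the line along which they close (so a half turn about z gives the same grasp; the last joint's range is limited). The gripper opens to 85 mm and grips with 20 to 120 N. Pads are 22 mm wide; open, the fingers measure 114 mm over their backs; the gripper's body (76 mm by 85 mm) begins 54 mm behind the grasp point. The pads swing forward as they close: fully open they stand 13 mm farther back than shut.
Start: joints at [1.262, 0.353, 1.633, -0, 1.155, -0.002], TCP at [0.189, 0.596, 0.248] pointing down, gripper open.
Joint ranges: [-2.63, 2.63], [-0.92, 2.1], [0.06, 2.66], [-1.3, 4.44], [0, 2.69], [-3.02, 3.02]. Speed limits (rad/s): [2.22, 2.22, 2.79, 3.14, 3.14, 3.14].

## Interface

Orientations are given as a unit quaternion [x, y, z, w].
In Python, from workcell import bot, hand, kinematics, get_obs, vision, hand_in gives the robot as it stands. The module is installed in compiled form; this text tells all that it offers. Calls block until the motion is done:
- bot.reach(position, orientation): joint-space move of the TCP to a pose.
- bot.servo_line(position, ori=None, velocity=0.15): straight line of the TCP; ori=None keeps the orientation; velocity is the mean speed in m/s.
- bot.goto_joints(angles): joint-space move.
- hand.move_gripper(opening, strength=None): finger opening in m; strength is the grip in N (None keeps the last); returns when the fingers have stopped.
- bot.dwell(seconds).
- kinematics.solve_ik(position, orientation): joint angles nearest the present ones, or None.
- get_obs(): the state.
- vision.read_camera(name): name is "side" or "top"; returns a dict with "frame" (480x640x3 uint8, red, green, blue), "intrinsics" (3x3 intrinsics, pixels), "dist" ([k1, k2, p1, p2, k3] as OpenCV has them; the pictures are not rectified), "view" (4x4, takes a point from world to camera coordinates). Camera axes: x right, y down, z forward; pixel columns grow to the right and rows downward; lengths in m; the calibration is good to about 2 mm. A picture is of the moment at which its call begins. There is no depth.
A pose or a line that the arm cannot do raises bot.IKError and nothing moves.
- hand_in(): hands the job in; it is judged then, once.
The state is a dict: "time_s": time; "joint_pos": joint angles; "joint_vel": joint speeds; "joint_efforts": joint torques, N m; "position": TCP position; "orientation": TCP orientation; "wrist_force": force on the tool from outside, world axes, zero at the start; "ft_torque": the same for the moment, N m; "gripper_width": finger opening in m; "grip_force": force on a finger pad.
Only numpy, scipy, OpenCV 4.12 (cv2) and the standard library are available. Lean on these libraries where they do the work, as an engineer would, in place of code of your own. Each camera call takes 0.05 s, during which the arm holds its last target. There are 200 camera calls.

## Working session

There is one attempt and no reset: what is moved stays moved. The work goes in short steps, each a Python script; the robot and the scene stay as the last script left them, time stands still between calls to the robot, and variables do not carry over. Pictures are saved under pics/ and viewed, at most 10 in all, crops included, and the job is handed in when it is done.

```bash
mkdir -p pics; python3 - <<'E'
from workcell import *
import cv2
for n in ["top","side"]:
    c=vision.read_camera(n); cv2.imwrite(f"pics/{n}0.png",c["frame"][:,:,::-1]); print(n,c["intrinsics"].tolist(),c["dist"],c["view"].round(4).tolist())
o=get_obs(); print(o["time_s"],o["orientation"],o["wrist_force"],bot.tcp_to_tips)
E
```

```text
top [[584.4766067984289, 0.0, 317.12536600629596], [0.0, 584.4766067984289, 244.12443826155018], [0.0, 0.0, 1.0]] [-0.04894905  0.          0.          0.          0.        ] [[-0.0184, -0.9998, 0.0014, -0.0071], [-0.9983, 0.0183, -0.0545, 0.4147], [0.0544, -0.0024, -0.9985, 1.8228], [0.0, 0.0, 0.0, 1.0]]
side [[481.9329922390104, 0.0, 322.44297797780104], [0.0, 481.9329922390104, 241.1103617187427], [0.0, 0.0, 1.0]] [-0.03215039  0.          0.          0.          0.        ] [[0.8288, -0.5593, -0.0167, -0.3451], [-0.376, -0.5346, -0.7568, 0.2084], [0.4143, 0.6336, -0.6534, 1.2561], [0.0, 0.0, 0.0, 1.0]]
0.1 [ 1.52791432e-01  9.88258249e-01 -6.35189476e-04 -9.48478769e-05] [ 0.68194068 -0.57287283  0.16428525] 0.017
```

View pics/top0.png

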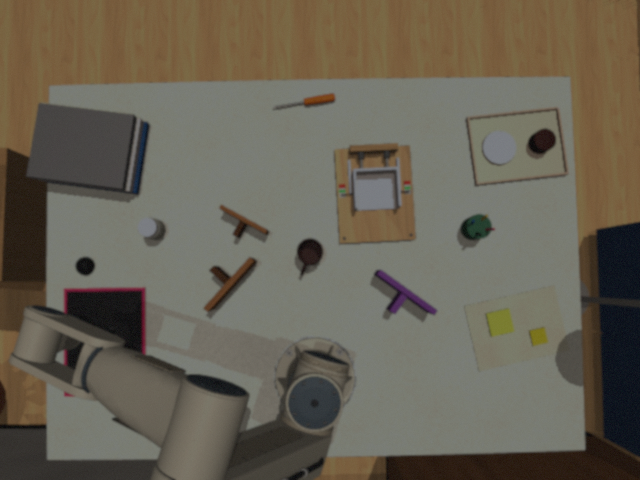

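View pics/side0.png

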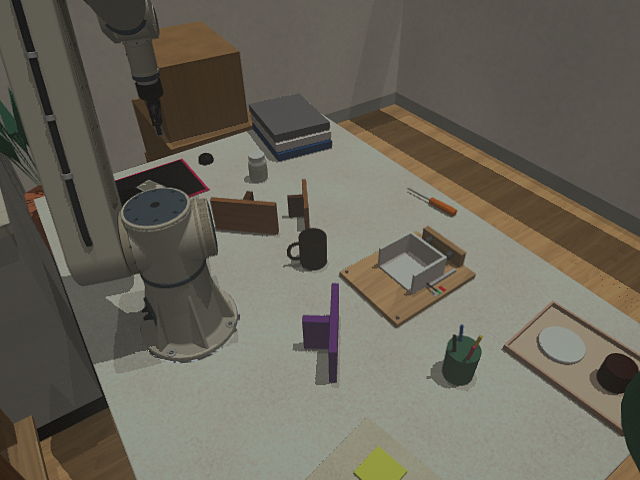

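The top view shows two brown fronts. The one around (244,220) is about 54 px (160 mm) long, with its pull at (239,233). The one at (231,285) is about 70 px, so the first is the target. The jig is at (375,195), with the drawer opening towards the bottom of the image. The mug is at (309,252), the jar at (151,229) and the pen pot at (476,228). I'll enlarge the front and the jig.

```bash
python3 - <<'E'
import cv2,numpy as np
i=cv2.imread("pics/top0.png")
a=cv2.resize(i[190:250,205:285],None,fx=8,fy=8,interpolation=cv2.INTER_CUBIC)
cv2.imwrite("pics/a.png",np.clip(a*1.6,0,255).astype('uint8'))
b=cv2.resize(i[140:248,325:425],None,fx=5.5,fy=5.5,interpolation=cv2.INTER_CUBIC)
cv2.imwrite("pics/b.png",np.clip(b*1.4,0,255).astype('uint8'))
E
```

```text
(no output)
```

View pics/a.png

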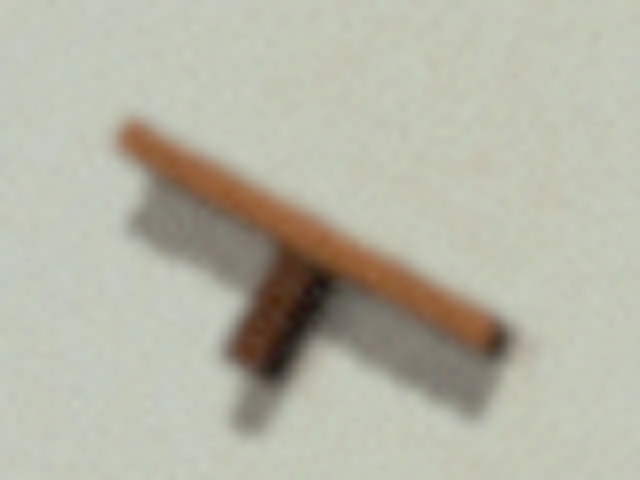

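View pics/b.png

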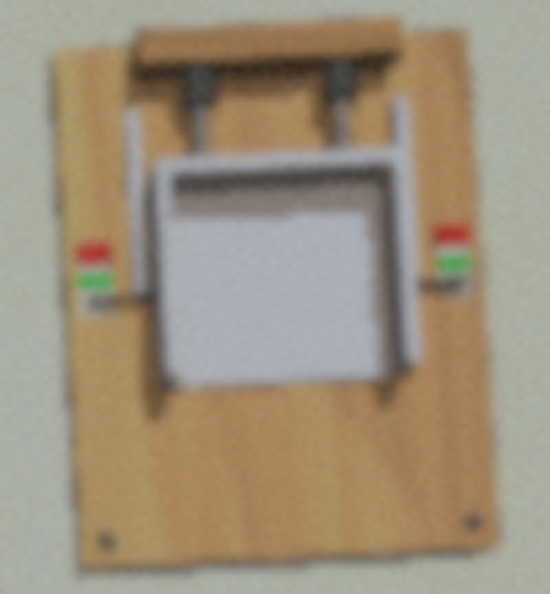

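The front's top edge runs from about (220.7,206.4) to (267.2,232.0), with the fin tip near (235.8,235.5). The jig board corners are TL (334.5,150), TR (409.5,145.5), BL (339.5,244) and BR (415.4,239). Next I fit both poses.

```bash
cat > h.py <<'E'
import numpy as np, cv2
from scipy.optimize import least_squares
from workcell import *
def proj(c,P):
    V=c["view"]; return cv2.projectPoints(np.asarray(P,float).reshape(-1,1,3),cv2.Rodrigues(V[:3,:3])[0],V[:3,3],c["intrinsics"],c["dist"])[0][:,0]
def place(q,L):  # q=x,y,yaw of a body standing on the desk
    L=np.asarray(L,float); s,k=np.sin(q[2]),np.cos(q[2])
    return np.c_[q[0]+k*L[:,0]-s*L[:,1], q[1]+s*L[:,0]+k*L[:,1], L[:,2]]
def fit(c,L,px,q0):
    r=least_squares(lambda q:(proj(c,place(q,L))-px).ravel(),q0); return r.x, r.fun.reshape(-1,2).round(1).tolist()
def down(yaw):  # tool pointing down, tool y axis (closing line) at 'yaw' in world
    from scipy.spatial.transform import Rotation as R
    y=np.array([np.cos(yaw),np.sin(yaw),0]); z=np.array([0,0,-1.]); x=np.cross(y,z)
    return R.from_matrix(np.c_[x,y,z]).as_quat()
E
cat > m.py <<'E'
from h import *
c=vision.read_camera("top")
A=np.array([[126,131],[498,336],[228,352],[265,375]])/8+[205,190]-.44
f,r=fit(c,[[0,.08,.09],[0,-.08,.09],[-.057,.008,.08],[-.057,-.008,.08]],A,[.5,.2,.3]); print("front",f,r)
B=np.array([[52,55],[465,30],[80,572],[497,545]])/5.5+[325,140]-.4
j,r=fit(c,[[.2,.12,.018],[.2,-.12,.018],[-.1,.12,.018],[-.1,-.12,.018]],B,[.5,-.2,0]); print("jig",j,r)
o=proj(c,place(j,[[0,.07,.089],[0,-.07,.089],[.12,.07,.089],[.12,-.07,.089],[.052,.103,.032],[.052,-.103,.032]])); print(((o-[325,140]+.4)*5.5).round(0).tolist())
np.save("f.npy",f);np.save("j.npy",j)
for n,p in [("mug",(309,258)),("jar",(151,229)),("pen",(476,230))]:
    K=least_squares(lambda q:(proj(c,[q[0],q[1],.05])-p).ravel(),[.5,0]).x; print(n,K)
E
python3 m.py
```

```text
front [ 0.49163513  0.20484006 -0.51873742] [[0.4, -0.1], [0.2, -0.4], [-0.3, 0.4], [-0.3, 0.1]]
jig [ 0.51878085 -0.19953941  0.03797899] [[-0.5, -0.6], [0.0, -0.1], [-0.1, 0.1], [0.6, 0.7]]
[[165.0, 378.0], [419.0, 364.0], [152.0, 162.0], [405.0, 148.0], [95.0, 302.0], [457.0, 282.0]]
mug [0.37019657 0.01104656]
jar [0.4685145  0.49726905]
pen [ 0.44705493 -0.50604995]
```

```bash
cat > g.py <<'E'
from h import *
f=np.load("f.npy"); j=np.load("j.npy")
P=place(f,[[-.036,0,.056]])[0]
T=place(j,[[-.05-.036,0,.056+.15]])[0]
best=None
for s in (1,-1):
    a=kinematics.solve_ik(P+[0,0,.12],down(f[2]+s*np.pi/2)); b=kinematics.solve_ik(T,down(j[2]+s*np.pi/2))
    print(s,None if a is None else np.round(a,2),None if b is None else np.round(b,2))
    if a is not None and b is not None:
        m=max(abs(a[5]),abs(b[5]))
        if best is None or m<best[0]: best=(m,s)
s=best[1]; np.save("s.npy",s); q=down(f[2]+s*np.pi/2)
hand.move_gripper(.055,80)
bot.reach(P+[0,0,.12],q); bot.servo_line(P,q,.12)
print(get_obs()["wrist_force"])
hand.move_gripper(0,80); o=get_obs(); print("w",o["gripper_width"],o["grip_force"],o["position"]-P)
bot.servo_line(P+[0,0,.15],None,.15)
o=get_obs(); print(o["time_s"],o["gripper_width"],o["wrist_force"])
for n in ["top","side"]: cv2.imwrite(f"pics/{n}1.png",vision.read_camera(n)["frame"][:,:,::-1])
E
python3 g.py
python3 - <<'E'
import cv2,numpy as np
a=cv2.imread("pics/top1.png")[150:390,150:470];b=cv2.imread("pics/side1.png")[100:340,150:470]
cv2.imwrite("pics/c1.png",np.clip(np.hstack([cv2.resize(x,(400,300)) for x in (a,b)])*1.4,0,255).astype('uint8'))
E
```

```text
1 [ 0.45  0.26  1.94 -0.    0.93 -0.6 ] [-0.44  0.17  1.98 -0.    0.99 -2.05]
-1 [ 0.45  0.26  1.94 -0.    0.93  2.54] [-0.44  0.17  1.98 -0.    0.99  1.09]
[-0.21566336  0.38168303 -0.05922442]
w 0.015141356742294075 78.64342331886292 [0.00068419 0.00038247 0.00075338]
5.0083 0.014484900130552801 [ 0.15024992 -0.38875301 -2.68980937]
```

View pics/c1.png

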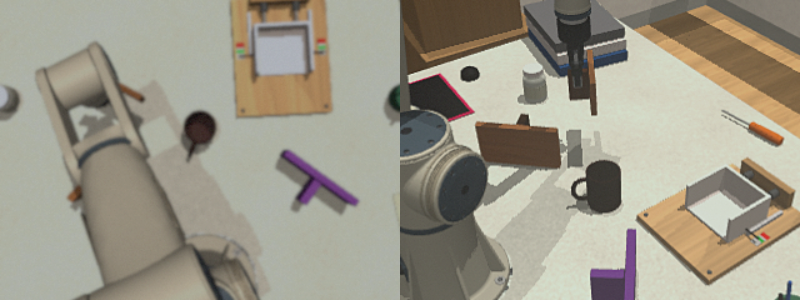

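The front is held upright by the pull (left panel: arm over (110,90); right panel: front at (590,85)), and the mug and larger front are undisturbed. Now I'll carry it to the jig.

```bash
cat > p.py <<'E'
from h import *
j=np.load("j.npy"); s=np.load("s.npy"); q=down(j[2]+s*np.pi/2)
bot.reach(place(j,[[-.086,0,.206]])[0],q)
T=place(j,[[-.086,0,.056+.0195]])[0]
bot.servo_line(T,q,.08); bot.dwell(.2)
o=get_obs(); print(o["time_s"],o["gripper_width"],o["wrist_force"],o["ft_torque"],o["position"]-T)
for n in ["top","side"]: cv2.imwrite(f"pics/{n}2.png",vision.read_camera(n)["frame"][:,:,::-1])
a=cv2.imread("pics/top2.png")[140:250,325:425];b=cv2.imread("pics/side2.png")[200:340,320:480]
cv2.imwrite("pics/c2.png",np.clip(np.hstack([cv2.resize(x,(w,400),interpolation=cv2.INTER_CUBIC) for x,w in ((a,364),(b,457-21))])*1.4,0,255).astype('uint8'))
E
python3 p.py
```

```text
8.6667 0.015136883505372328 [-0.78636114  0.1017423  -2.63314697] [-0.0240131   0.08358502 -0.03492801] [ 1.28210288e-04 -6.00092923e-05  2.34608320e-04]
```

View pics/c2.png

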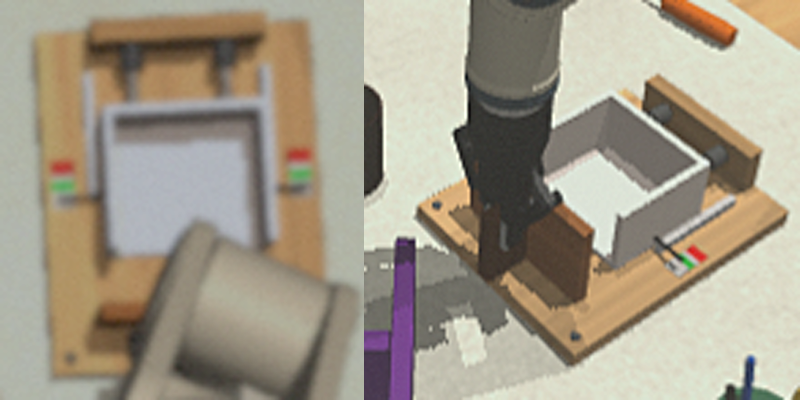

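The left (top) panel shows the front's +y end at crop (100,314), i.e. px (352.5,226.4), parallel to the drawer. In the right panel the −y end of the front has its top corner at crop (592,235), i.e. px (403.7,282.3), and its bottom at (401.5,305.7). The drawer is still at rest. I'll compare these with predictions.

```bash
python3 - <<'E'
from h import *
j=np.load("j.npy")
t=vision.read_camera("top"); s=vision.read_camera("side")
print("top",proj(t,place(j,[[-.05,.08,.1095]])).round(1).tolist(),"seen 352.5,226.4")
L=[[-.043,-.08,.1095],[-.057,-.08,.1095],[-.043,-.08,.0195],[0,-.07,.089],[.12,-.07,.089],[-.1,-.12,.018]]
print(((proj(s,place(j,L))-[320,200])*[2.725,2.857]+[364,0]).round(0).tolist())
a=s["frame"][230:320,355:475,::-1]; cv2.imwrite("pics/d.png",np.clip(cv2.resize(a,None,fx=6.5,fy=6.5,interpolation=cv2.INTER_CUBIC)*1.4,0,255).astype('uint8'))
print(((proj(s,place(j,L))-[355,230]+.4)*6.5).round(0).tolist())
E
```

```text
top [[352.7, 224.5]] seen 352.5,226.4
[[596.0, 227.0], [585.0, 234.0], [587.0, 296.0], [620.0, 216.0], [708.0, 161.0], [572.0, 353.0]]
[[329.0, 324.0], [302.0, 339.0], [307.0, 481.0], [386.0, 299.0], [595.0, 175.0], [270.0, 611.0]]
```

View pics/d.png

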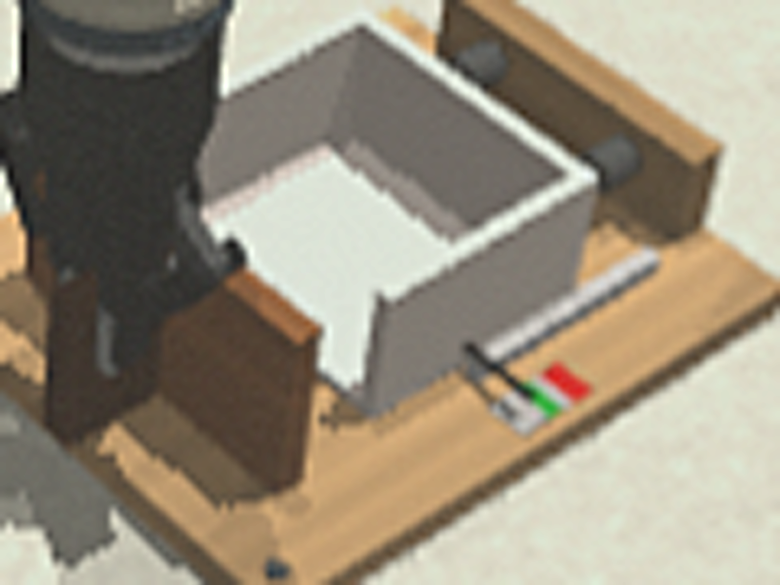

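The drawer corner appears at (378,298) and the front's top corner at (321,332). That puts the front about 1–3 mm from the predicted place, with the pointer at the start of the grey scale. I'll nudge it 1.5 mm in +y and push in small force-checked steps.

```bash
cat > push.py <<'E'
from h import *
j=np.load("j.npy"); u=np.array([np.cos(j[2]),np.sin(j[2]),0]); v=np.array([-u[1],u[0],0])
go=lambda x,vel:bot.servo_line(place(j,[[x-.036,.0015,.0755]])[0],None,vel)
go(-.018,.06); bot.dwell(.2); b=get_obs(); F0=b["wrist_force"]; x=-.018; last=0
while x<.010:
    x+=.002; go(x,.02); bot.dwell(.1); o=get_obs(); d=o["wrist_force"]-F0; F=-d@u
    print(round(x,4),round(F,2),round(d@v,2),round(d[2],2),(o["ft_torque"]-b["ft_torque"]).round(2))
    if F>8.6: break
np.save("x.npy",x); np.save("F0.npy",F0); o=get_obs()
print(o["time_s"],o["gripper_width"])
t=vision.read_camera("top")["frame"][130:260,325:425,::-1]; s=vision.read_camera("side")["frame"][230:320,375:495,::-1]
cv2.imwrite("pics/e.png",np.clip(np.hstack([cv2.resize(k,z,interpolation=cv2.INTER_CUBIC) for k,z in ((t,(300,390)),(s,(500,390)))])*1.4,0,255).astype('uint8'))
E
python3 push.py
```

```text
-0.016 -0.02 0.68 0.49 [-0.03 -0.08 -0.07]
-0.014 -1.44 0.29 -0.15 [ 0.02 -0.06 -0.03]
-0.012 -0.73 0.1 0.87 [-0.   -0.11 -0.01]
-0.01 -0.0 0.7 -0.13 [-0.05  0.03 -0.04]
-0.008 0.05 0.78 0.24 [-0.07 -0.05 -0.03]
-0.006 -0.03 -0.91 0.01 [-0.02 -0.05  0.  ]
-0.004 0.39 0.36 0.08 [ 0.01 -0.03 -0.04]
-0.002 1.11 0.12 -0.33 [ 0.04  0.04 -0.02]
0.0 1.88 0.59 0.89 [ 0.04  0.34 -0.19]
0.002 3.61 1.55 1.17 [ 0.09  0.61 -0.24]
0.004 5.69 1.05 3.04 [ 0.04  0.71 -0.4 ]
0.006 6.56 1.75 3.27 [-0.06  0.88 -0.44]
0.008 7.98 1.21 3.54 [-0.15  1.05 -0.54]
0.01 8.67 0.67 5.21 [-0.15  1.2  -0.47]
14.65 0.01514025254357403
```

View pics/e.png

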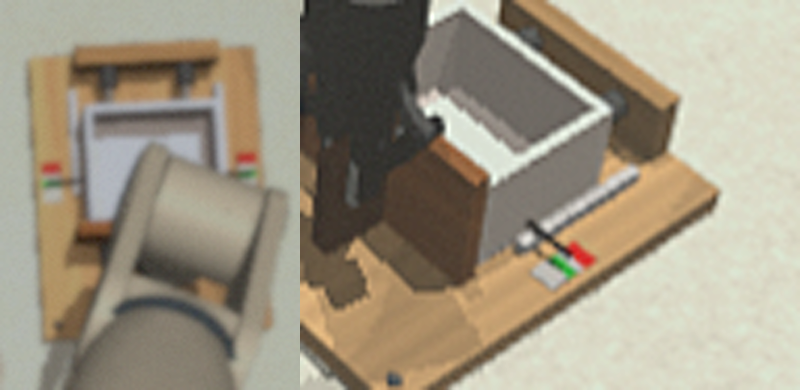

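The front now covers the drawer's open side, and the pointer has moved over the green band (crop (570,255)). I'll zoom in on the pointers and on the upright edge.

```bash
python3 - <<'E'
from h import *
c=vision.read_camera("top"); s=vision.read_camera("side"); j=np.load("j.npy")
t=c["frame"][170:215,325:370,::-1]; k=s["frame"][255:305,400:452,::-1]
cv2.imwrite("pics/f.png",np.clip(np.hstack([cv2.resize(a,z,interpolation=cv2.INTER_CUBIC) for a,z in ((t,(360,360)),(k,(416,400)))][0:1]+[cv2.resize(k,(416,400),interpolation=cv2.INTER_CUBIC)[:360]])*1.4,0,255).astype('uint8'))
for d in (.008,.012,.016):
    print(d,((proj(c,place(j,[[.052+d,.103,.032],[d,.07,.089],[d-.014,.08,.109],[d,.08,.109]]))-[325,170]+.4)*8).round(0).tolist(),((proj(s,place(j,[[.052+d,-.103,.032],[d,-.08,.109],[d-.014,-.08,.109],[d,-.08,.019]]))-[400,255]+.4)*8+[360,0]).round(0).tolist())
o=get_obs(); print(o["time_s"],o["wrist_force"]-np.load("F0.npy"))
E
```

```text
0.008 [[137.0, 179.0], [239.0, 289.0], [218.0, 322.0], [216.0, 284.0]] [[655.0, 268.0], [521.0, 130.0], [490.0, 149.0], [490.0, 323.0]]
0.012 [[136.0, 169.0], [238.0, 279.0], [217.0, 311.0], [215.0, 274.0]] [[664.0, 262.0], [530.0, 125.0], [499.0, 144.0], [499.0, 318.0]]
0.016 [[136.0, 159.0], [237.0, 268.0], [216.0, 300.0], [214.0, 263.0]] [[672.0, 257.0], [539.0, 120.0], [508.0, 138.0], [507.0, 313.0]]
14.85 [-9.46740593  0.53630324  4.38790038]
```

View pics/f.png

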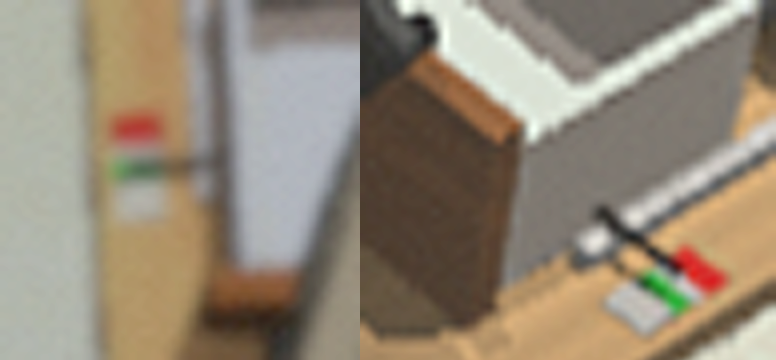

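The top view has the +y pointer at (150,167), mid-green (band rows 155–182, about 12 mm of travel). The panel end is at column 210, centred to about 2 mm. In the side view the front stands upright, flush with the drawer wall, its flat top corner at (522,128). I'll check that the push is steady and hand in.

```bash
python3 - <<'E'
from h import *
F0=np.load("F0.npy"); j=np.load("j.npy"); F=[]
for _ in range(6): bot.dwell(.1); F.append(get_obs()["wrist_force"]-F0)
f=-np.mean(F,0)@[np.cos(j[2]),np.sin(j[2]),0]; print(f,np.mean(F,0),abs(get_obs()["joint_vel"]).max())
if 8<f<12: print(hand_in())
E
```

```text
8.758241551513859 [-8.7737049   0.24062502  4.59758073] 0.0014135793292668563
the job is handed in; nothing more can be done
None
```

The job is handed in with the arm still holding the front upright and centred to about 2 mm against the drawer, pushing steadily at about 8.8 N with the pointers in the green (about 12 mm of travel); the hand-in returned no verdict.

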